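Sweep the rejected chips into the red bin

ROBOT

A 6-joint arm with a two-finger parallel gripper is mounted at the origin on the work surface. World frame = base frame: x ahead of the robot, y to its left, z up, the work surface at z = 0. Lengths are in m, angles in degrees, forces in N, time in s.
With the tool pointing down it reaches from about 0.375 to 0.9 m from the base axis. Payload 3.1 kg.
Tool frame: the origin (TCP) lies at the very end of the fingers, on their centre line; the grasp point (between the pads) lies 19 mm behind it; z points along the fingers, y is the line along which they close (so a half turn about z gives the same grasp; the last joint's range is limited). The gripper opens to 87 mm and grips with 3 to 60 N. Pads are 19 mm wide; open, the fingers measure 117 mm over their backs; the gripper's body (75 mm by 190 mm) begins 51 mm behind the grasp point.
Start: joints at [-75.373, 30.224, 82.088, -0, 67.689, -10.227], TCP at [0.263, -0.567, 0.194] pointing down, gripper open.
Joint ranges: [-176.69, 176.69], [-43.24, 126.21], [12.49, 139.97], [-82, 262], [0, 151.66], [-163.58, 163.58]. Speed limits (degrees/s): [159.86, 159.86, 180, 180, 180, 180].

INTERFACE

Orientations are given as a 3x3 rotation matrix whose columns are the frame's x, y, z axes.
In Python, from rig import bot gives the robot as it stands.
- The arm moves only by the tool move_arm, never from a script. Its argument "increments" is a list of rows, each an object with "xyz": the shift along the tool's x, y, z in mm, a list of three; "roll": the turn about the tool's z in rad; "grip": the opening in per cent of the stroke, from 0 (shut) to 100 (fully open). A call has 1 to 5 rows; each row shifts and turns the commanded pose from where the row before left it, along the tool's axes as they then stand; what a row does not reach is not made up. A row lasts 1/12 s, in which the tool goes at most 41.7 mm and 7.16 degrees, less where a joint would pass 70% of its speed; a pose out of reach is approached as far as the arm can. A call is refused whole if a number of a shift passes 41.7 or a number of a turn 0.125, either way. A call with a gripper value outside its range is refused whole. The fingers move at their own pace and stop on an object; the grip force is fixed at half the most. Time passes only in rows, so rows that do not move let the fingers close. It gives the time, the measured TCP pose, the force, the opening and the grip force at its end, in the units of the state.
- bot.read_state(): the state, without advancing time (a new reading comes with each control period).
- bot.capture(name): name is "scene" or "top" or "wrist"; returns (picture, depth): 420x560x3 uint8, red, green, blue; 420x560 float32, m along the optical axis (not along the pixel's ray), 0 where there is no reading.
- bot.camera_model(name): a dict with "intrinsics" (3x3 intrinsics, pixels), "rvec" (rotation vector, rad) and "tvec" (3), from world to camera coordinates, as OpenCV has them; the wrist camera has in their place "tool_from_camera" (4x4, takes a point from camera to tool coordinates, whose origin is the TCP and whose axes are the flange's). Camera axes: x right, y down, z forward; pixel columns grow to the right and rows downward; lengths in m; the calibration is good to about 2 mm. The wrist camera is an equidistant fisheye: a pixel r from the principal point sees the ray r / f radians off the axis. A picture is of the moment at which its call begins: read the wrist's pose just before it. camera_model takes no time and is no camera call.
- bot.hand_in(): hands the job in; it is judged then, once.
Trained networks look in the newest picture that a camera, given by its name, has taken for a name from the list of things; names that differ only in an ending like _2 or _b are one class to them, and where a whole thing is asked for, a point or a joint stands for the part that bears it (a point fixed in the world has none). Each returns a list of dicts, best first, with "conf" (0 to 1); they miss things now and then, are a little off and sometimes report something else, mostly with a low value. They report only what shows in the picture. A call takes as long as a camera call.
- bot.spot_in(label, camera): "at" ([x, y, z] in m, in the coordinates of the camera as it stood for that picture, good to about 4 mm: the middle of the surface that is visible of it).
- bot.trace(label, camera): "mask" (420x560 bool, what is visible of it).
The state is a dict: "time_s": time; "joint_positions": joint angles; "qvel": joint speeds; "tau": joint torques, N m; "position": TCP position; "tcp_rot": TCP orientation; "force": force on the tool from outside, world axes, zero at the start; "moment": the same for the moment, N m; "opening": opening from 0.0 (shut) to 1.0 (fully open); "grasp_force": force on a finger pad.
Only numpy, scipy, OpenCV 4.12 (cv2) and the standard library are available. Lean on these libraries where they do the work, as an engineer would, in place of code of your own. Each camera call takes 0.05 s, during which the arm holds its last target. There are 200 camera calls.

TASK

Sweep the three black chip packages along the green inspection plate and off its open end into the red bin, pushing them with the fingertips and never picking them up. Leave the white package and the brass adapter where they are on the plate, and do not disturb the other things on the bench.

Things in the scene. Friction and masses are not known exactly. Their poses are not given: they have to be found in the camera images.
- plate: green inspection plate, fixed on the bench: 260 mm along its x, 300 mm along its y, its flat top 30 mm above the bench. An aluminium rim 8 mm high and 6 mm thick runs along its two long sides (x = -130 and +130 mm); its two ends (y = -150 and +150 mm) are open, without a rim, and each drops into a bin. Origin at the centre of its underside on the bench (z = 0)
- red_bin: red reject bin, fixed, against one open end of the plate (either end): open box 266 mm along its x, 100 mm along its y (the plate's y), walls 4 mm thick, rim 26 mm above the bench (4 mm below the plate's top), inner floor 4 mm above the bench. Origin at the centre of its underside; its centre is 202 mm from the plate's
- blue_bin: blue bin, fixed, against one open end of the plate (either end): open box 266 mm along its x, 100 mm along its y (the plate's y), walls 4 mm thick, rim 26 mm above the bench (4 mm below the plate's top), inner floor 4 mm above the bench. Origin at the centre of its underside; its centre is 202 mm from the plate's
- reject1: rejected chip package, loose: flat black square 26 x 26 mm, 8 mm high, small steel-coloured lid, about 20 g; it slides, up to 25 degrees askew on the plate. Origin: centre of its underside, z up, x and y along its sides. It has a lane of its own (lanes run along the plate's y, 56 mm apart), so its way to either end is free
- reject2: rejected chip package, loose: flat black square 26 x 26 mm, 8 mm high, small steel-coloured lid, about 20 g; it slides, up to 25 degrees askew on the plate. Origin: centre of its underside, z up, x and y along its sides. It has a lane of its own (lanes run along the plate's y, 56 mm apart), so its way to either end is free
- reject3: rejected chip package, loose: flat black square 26 x 26 mm, 8 mm high, small steel-coloured lid, about 20 g; it slides, up to 25 degrees askew on the plate. Origin: centre of its underside, z up, x and y along its sides. It has a lane of its own (lanes run along the plate's y, 56 mm apart), so its way to either end is free
- passed: passed chip package, loose, to be left alone: like the rejects (26 x 26 x 8 mm) but white with a brass-coloured lid. Origin at the centre of its underside
- adapter: brass coaxial adapter, loose, standing upright in the same lane as the passed package, about 50 mm from it, to be left alone: 20 mm across its foot, 15 mm above, 30 mm high. Origin at the centre of its underside, z up
- screwdriver: screwdriver, bystander lying on the bench to the left, 170 mm long. Origin at the middle of its underside, x towards its tip
- vial: amber glass jar, bystander standing on the bench to the left, 36 mm across, 65 mm high. Origin at the centre of its underside
- dish: clear shallow dish, bystander on the bench to the right, 90 mm across, 18 mm high. Origin at the centre of its underside

How it is judged:
By the outcome, as a careful person would: the job done as asked, in the order asked, and still so for the second after the job is handed in, with the robot touching nothing.
It also fails if it takes over 64 s, if anything falls off the work surface, if the arm or the gripper's body presses on something with over 40 N, if the wrist force passes 120 N, or if a joint passes its speed limit or range.

## Working session

There is one attempt and no reset: what is moved stays moved. The work goes in short steps, Python scripts to look and compute and a tool call to move; the robot and the scene stay as the last step left them, time stands still between calls to the robot, and variables do not carry over. Pictures are saved under pics/ and viewed, at most 10 in all, crops included, and the job is handed in when it is done.

Besides the shell and the picture viewer there is one more tool, called after "Request:" as a command line: name --argument value ..., lists and objects as JSON in quotes. move_arm: Moves the arm, as the interface text tells. Its arguments: {"type":"object","properties":{"increments":{"type":"array"}},"required":["increments"]}

```bash
mkdir -p pics; cat > h.py <<'E'
import numpy as np, cv2
from rig import bot
def toworld(p,cam):
    m=bot.camera_model(cam); R=cv2.Rodrigues(np.array(m["rvec"],float))[0]
    return R.T@(np.array(p)-np.array(m["tvec"]).ravel())
def pix(cam,d,u,v):
    K=np.array(bot.camera_model(cam)["intrinsics"]); z=d[int(v),int(u)]
    return toworld([(u-K[0,2])/K[0,0]*z,(v-K[1,2])/K[1,1]*z,z],cam)
E
python3 - <<'E'
from h import *
np.set_printoptions(precision=3,suppress=True)
s=bot.read_state(); print(s["time_s"],s["tcp_rot"],s["position"])
p,d=bot.capture("top"); cv2.imwrite("pics/top.png",p[:,:,::-1])
for l in ["plate","red_bin","blue_bin","reject1","passed","adapter","screwdriver","vial","dish"]:
    for r in bot.trace(l,"top")[:4]:
        m=r["mask"].astype(np.uint8); 
        if m.sum()<5: continue
        c=cv2.minAreaRect(cv2.findNonZero(m)); b=cv2.boxPoints(c)
        print(l,round(r["conf"],2),np.round(c[0]),np.round(c[1]),c[2],pix("top",d,*c[0]))
        if l in("plate","reject1","red_bin"): print([list(np.round(pix("top",d,min(x,559),min(y,419))[:2],3)) for x,y in b])
E
```

```text
0.0 [[ 0.907  0.42  -0.001]
 [ 0.42  -0.907  0.002]
 [ 0.    -0.002 -1.   ]] [ 0.263 -0.566  0.193]
plate 0.82 [267. 212.] [120. 106.] 8.85795783996582 [0.548 0.043 0.03 ]
[[np.float64(0.441), np.float64(0.22)], [np.float64(0.721), np.float64(0.182)], [np.float64(0.664), np.float64(-0.134)], [np.float64(0.391), np.float64(-0.085)]]
red_bin 0.92 [191. 200.] [ 39. 102.] 10.84030532836914 [0.585 0.246 0.004]
[[np.float64(0.463), np.float64(0.321)], [np.float64(0.734), np.float64(0.277)], [np.float64(0.7), np.float64(0.164)], [np.float64(0.442), np.float64(0.21)]]
blue_bin 0.71 [346. 225.] [ 41. 105.] 8.13010311126709 [ 0.514 -0.159  0.003]
blue_bin 0.49 [129. 254.] [64. 11.] 85.2363510131836 [0.445 0.398 0.024]
reject1 0.69 [253. 241.] [10. 10.] 78.69007110595703 [0.472 0.08  0.036]
[[np.float64(0.483), np.float64(0.096)], [np.float64(0.488), np.float64(0.07)], [np.float64(0.462), np.float64(0.065)], [np.float64(0.457), np.float64(0.091)]]
reject1 0.69 [267. 223.] [10. 10.] 26.56505012512207 [0.519 0.043 0.038]
[[np.float64(0.515), np.float64(0.061)], [np.float64(0.537), np.float64(0.049)], [np.float64(0.525), np.float64(0.026)], [np.float64(0.502), np.float64(0.038)]]
passed 0.44 [291. 204.] [ 9. 10.] 90.0 [ 0.566 -0.018  0.04 ]
adapter 0.44 [272. 201.] [6. 5.] 90.0 [0.571 0.028 0.057]
screwdriver 0.66 [129. 256.] [61. 11.] 85.2363510131836 [0.441 0.397 0.024]
vial 0.59 [120. 186.] [24. 13.] 26.56505012512207 [0.614 0.41  0.063]
dish 0.61 [465. 244.] [35. 33.] 45.0 [ 0.462 -0.456  0.007]
```

View pics/top.png

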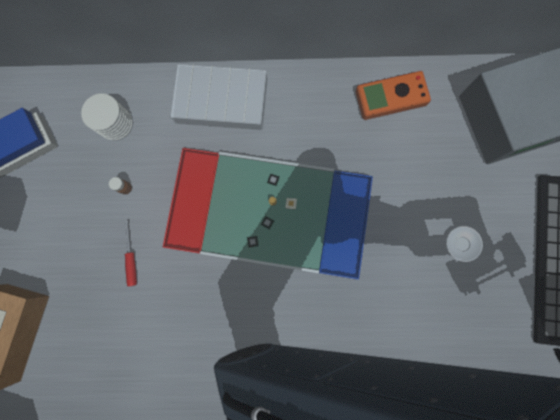

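The top view shows black packages at about (253,241), (267,223) and (273,180). The white one is at (291,204), the adapter at (272,201), the red bin to the left (+y) and the blue bin to the right. I'll turn the tool to line up with the plate, close the fingers, then head over.

Request:
move_arm --increments '[{"xyz": [0, 0, 0], "roll": -0.12, "grip": 0}, {"xyz": [0, 0, 0], "roll": -0.12, "grip": 0}, {"xyz": [0, 0, 0], "roll": -0.12, "grip": 0}, {"xyz": [0, 0, 0], "roll": -0.12, "grip": 0}, {"xyz": [0, 0, 0], "roll": -0.12, "grip": 0}]'

```text
time_s: 0.92
position: [0.2627, -0.5671, 0.194]
tcp_rot: [[0.506, 0.862, 0.0], [0.862, -0.506, -0.0], [-0.0, 0.0, -1.0]]
force: [-0.0, 0.8, -0.2]
opening: 0.705
grasp_force: 0.0
```

Request:
move_arm --increments '[{"xyz": [0, 0, 0], "roll": -0.12, "grip": 0}, {"xyz": [0, 0, 0], "roll": -0.12, "grip": 0}, {"xyz": [0, 0, 0], "roll": -0.12, "grip": 0}, {"xyz": [38, 6, 0], "roll": 0, "grip": 0}, {"xyz": [38, 6, 0], "roll": 0, "grip": 0}]'

```text
time_s: 1.33
position: [0.2876, -0.4955, 0.1937]
tcp_rot: [[0.179, 0.984, 0.001], [0.984, -0.179, -0.001], [-0.001, 0.001, -1.0]]
force: [0.4, 0.6, 0.4]
opening: 0.324
grasp_force: 0.0
```

Request:
move_arm --increments '[{"xyz": [38, 6, 0], "roll": 0, "grip": 0}, {"xyz": [38, 6, 0], "roll": 0, "grip": 0}, {"xyz": [38, 6, 0], "roll": 0, "grip": 0}, {"xyz": [38, 6, 0], "roll": 0, "grip": 0}, {"xyz": [38, 6, 0], "roll": 0, "grip": 0}]'

```text
time_s: 1.75
position: [0.3512, -0.311, 0.1942]
tcp_rot: [[0.177, 0.984, 0.0], [0.984, -0.177, -0.0], [-0.0, 0.001, -1.0]]
force: [0.9, -0.4, 0.7]
opening: 0.018
grasp_force: 0.0
```

Request:
move_arm --increments '[{"xyz": [38, 6, 0], "roll": 0, "grip": 0}, {"xyz": [38, 6, 0], "roll": 0, "grip": 0}, {"xyz": [38, 6, 0], "roll": 0, "grip": 0}, {"xyz": [0, 0, 0], "roll": 0, "grip": 0}, {"xyz": [0, 0, 0], "roll": 0, "grip": 0}]'

```text
time_s: 2.17
position: [0.3891, -0.2017, 0.1942]
tcp_rot: [[0.172, 0.985, 0.0], [0.985, -0.172, -0.0], [-0.0, 0.0, -1.0]]
force: [0.1, -0.3, 0.3]
opening: 0.004
grasp_force: 0.0
```

```bash
cat > look.py <<'E'
from h import *
np.set_printoptions(precision=1,suppress=True)
# plate frame from bins (top + scene)
c=np.array([.5495,.0435]); u=np.array([.1726,.985]); w=np.array([.985,-.1726])
def pl(p): q=np.array(p[:2])-c; return np.array([q@w,q@u,p[2]])*1000
def run(name,cams=("top","scene","wrist"),labels=("reject1","passed","adapter","red_bin","blue_bin","plate")):
    s=bot.read_state(); print(round(s["time_s"],2),"tcp",pl(np.array(s["position"])))
    R=np.array(s["tcp_rot"]);t=np.array(s["position"])
    for cam in cams:
        p,d=bot.capture(cam); cv2.imwrite(f"pics/{name}_{cam}.png",p[:,:,::-1])
        for l in labels:
            for r in bot.spot_in(l,cam)[:4]:
                a=np.array(r["at"])
                if cam=="wrist": a=R@(np.array(bot.camera_model(cam)["tool_from_camera"])@[*a,1])[:3]+t
                else: a=toworld(a,cam)
                print(cam,l,round(r["conf"],2),pl(a),end="; ")
            print()
E
python3 -c "
from look import *
run('a')
p=cv2.imread('pics/a_wrist.png');q=cv2.imread('pics/a_scene.png')
cv2.imwrite('pics/a.png',cv2.resize(np.hstack([p,q]),(800,300)))"
```

```text
2.17 tcp [-115.7 -269.2  194.2]
top reject1 0.55 [81.1 -1.2 36.8]; top reject1 0.42 [-26.9  -3.6  36.4]; 

top adapter 0.58 [21.5 -7.7 58.8]; top adapter 0.18 [-5.1 -4.  28.2]; 
top red_bin 0.62 [ -5.1 205.3   0.7]; 
top blue_bin 0.75 [   2.  -204.2    5.3]; 
top plate 0.65 [-6.7 -3.6 30. ]; 
scene reject1 0.52 [86.3 -1.8 36.3]; scene reject1 0.4 [-184.9  321.1   18.4]; 
scene passed 0.65 [ 15.8 -18.7  28.8]; scene passed 0.39 [ 30.2 -56.8  39. ]; 
scene adapter 0.6 [ 31.9 -16.   46.6]; 
scene red_bin 0.98 [  8.  220.9  -2. ]; 
scene blue_bin 0.91 [  10.8 -198.4    4.3]; 
scene plate 0.92 [ 19.4 -17.   32. ]; 

wrist passed 0.71 [ 24.4 -61.9  39. ]; 


wrist blue_bin 0.82 [ -13.2 -200.7    4.4]; 
wrist plate 0.57 [ -11.9 -104.3   33.1];
```

View pics/a.png

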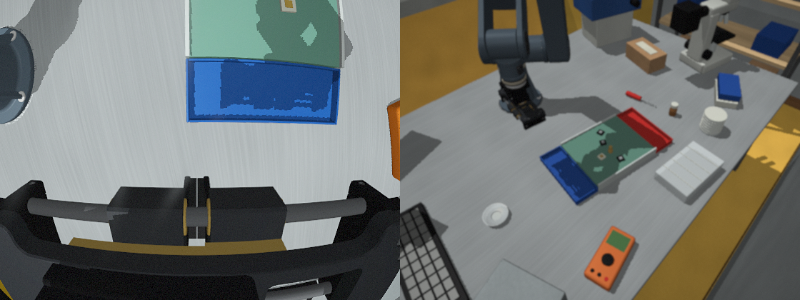

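Plate-frame positions (mm): rejects at (-82,22), (-29,-5) and (84,-1), passed at (26,-58), adapter at (24,-12). I'll start with the -83 lane.

Request:
move_arm --increments '[{"xyz": [40, 5.5, 0], "roll": 0, "grip": 0}, {"xyz": [40, 5.5, 0], "roll": 0, "grip": 0}, {"xyz": [40, 5.5, 0], "roll": 0, "grip": 0}, {"xyz": [40, 5.5, 0], "roll": 0, "grip": 0}, {"xyz": [40, 5.5, 0], "roll": 0, "grip": 0}]'

```text
time_s: 3.63
position: [0.4513, -0.0099, 0.1941]
tcp_rot: [[0.177, 0.984, 0.0], [0.984, -0.177, -0.0], [-0.0, 0.0, -1.0]]
force: [0.5, 0.9, 0.5]
opening: 0.002
grasp_force: 0.0
```

Request:
move_arm --increments '[{"xyz": [36, 5.5, 0], "roll": 0, "grip": 0}, {"xyz": [0, 0, 40], "roll": 0, "grip": 0}, {"xyz": [0, 0, 40], "roll": 0, "grip": 0}, {"xyz": [0, 0, 30], "roll": 0, "grip": 0}, {"xyz": [0, 0, 0], "roll": 0, "grip": 0}]'

```text
time_s: 4.05
position: [0.4585, 0.0242, 0.0794]
tcp_rot: [[0.175, 0.984, -0.011], [0.985, -0.175, 0.002], [0.0, -0.012, -1.0]]
force: [0.0, 0.6, -0.8]
opening: 0.005
grasp_force: 0.0
```

```bash
python3 -c "
from look import *
run('b',('wrist',),('reject1','passed','adapter','plate'))
print(bot.read_state()['position'])"
```

```text
4.05 tcp [-86.3 -34.8  79.4]
wrist reject1 0.95 [82.3  2.9 39.6]; wrist reject1 0.73 [-84.2  23.9  39.3]; 
wrist passed 0.88 [ 25.8 -55.4  39.5]; 
wrist adapter 0.76 [21.1 -6.3 50. ]; 
wrist plate 0.85 [-15.4  35.9  30.7]; 
[0.5 0.  0.1]
```

View pics/b_wrist.png

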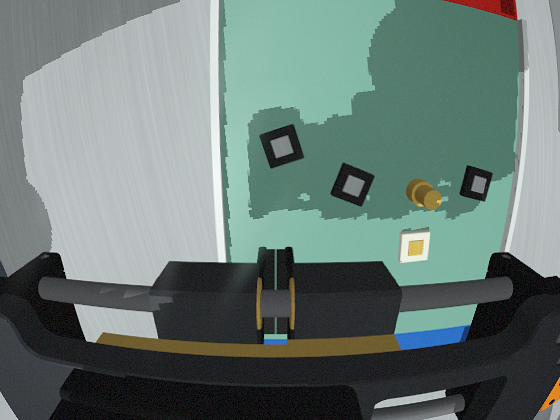

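The wrist picture shows the left package at (281,146), just ahead of the fingers at (275,290). The other rejects are at (352,185) and (476,183), the adapter at (424,193) and the white package at (415,246). This matches the estimates, so I'll go down and push.

Request:
move_arm --increments '[{"xyz": [0, 2.5, 24], "roll": 0, "grip": 0}, {"xyz": [0, 0, 22], "roll": 0, "grip": 0}, {"xyz": [0, 0, 0], "roll": 0, "grip": 0}, {"xyz": [12, 0, 0], "roll": 0, "grip": 0}, {"xyz": [12, 0, 0], "roll": 0, "grip": 0}]'

```text
time_s: 4.72
position: [0.4705, 0.0456, 0.0396]
tcp_rot: [[0.178, 0.984, 0.002], [0.984, -0.178, -0.0], [0.0, 0.002, -1.0]]
force: [-0.5, -0.1, 0.4]
opening: 0.006
grasp_force: 0.0
```

Request:
move_arm --increments '[{"xyz": [11, 0, 0], "roll": 0, "grip": 0}, {"xyz": [11, 0, 0], "roll": 0, "grip": 0}, {"xyz": [11, 0, 0], "roll": 0, "grip": 0}, {"xyz": [11, 0, 0], "roll": 0, "grip": 0}, {"xyz": [11, 0, 0], "roll": 0, "grip": 0}]'

```text
time_s: 5.13
position: [0.4795, 0.1014, 0.0385]
tcp_rot: [[0.176, 0.984, 0.001], [0.984, -0.176, -0.0], [0.0, 0.001, -1.0]]
force: [0.3, -0.5, -0.3]
opening: 0.002
grasp_force: 0.0
```

```bash
python3 -c "
from look import *
run('c',('wrist',),('reject1','passed','adapter'))"
```

```text
5.13 tcp [-78.9  44.9  38.5]
wrist reject1 0.43 [76.8 13.3 33.1]; wrist reject1 0.39 [-94.7  32.2  37. ]; 
wrist passed 0.83 [ 30.2 -47.   37.8];
```

View pics/c_wrist.png

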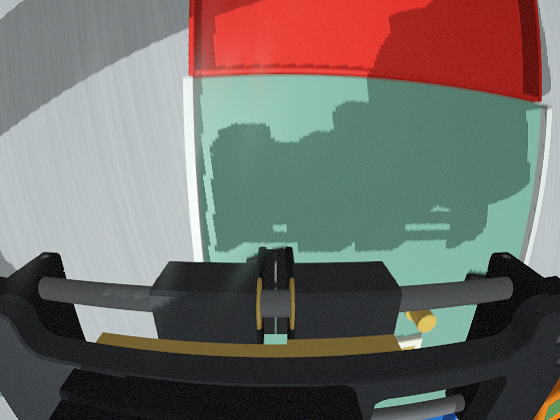

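No package shows ahead of the fingers. The descent fell short (38.5 mm), so they passed over the top of it. I'll raise, go back and look again.

Request:
move_arm --increments '[{"xyz": [0, 0, -25], "roll": 0, "grip": 0}, {"xyz": [-30, 0, -15], "roll": 0, "grip": 0}, {"xyz": [-35, 0, 0], "roll": 0, "grip": 0}, {"xyz": [-25, 0, 0], "roll": 0, "grip": 0}, {"xyz": [0, 0, 0], "roll": 0, "grip": 0}]'

```text
time_s: 5.75
position: [0.4629, 0.0079, 0.0782]
tcp_rot: [[0.18, 0.984, -0.0], [0.984, -0.18, -0.001], [-0.001, 0.0, -1.0]]
force: [0.9, -0.5, -0.1]
opening: 0.004
grasp_force: 0.0
```

```bash
python3 -c "
from look import *
run('d',('wrist',),('reject1','passed','adapter'))"
```

```text
5.75 tcp [-79.2 -50.   78.2]
wrist reject1 0.91 [-79.5  25.9  39. ]; wrist reject1 0.91 [-31.2  -3.9  38.9]; wrist reject1 0.87 [80.9 -1.6 35.2]; 
wrist passed 0.7 [ 26.4 -58.4  40.3]; 
wrist adapter 0.96 [ 19.  -10.1  53.6];
```

View pics/d_wrist.png

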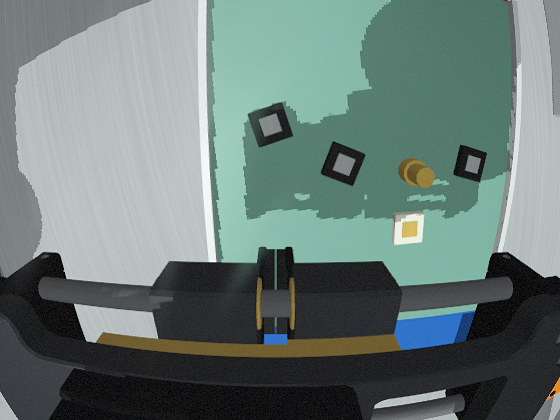

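Everything is where it was: packages at (271,124), (343,163) and (470,163). I'll descend in small steps and check the height this time.

Request:
move_arm --increments '[{"xyz": [0, -3, 15], "roll": 0, "grip": 0}, {"xyz": [0, 0, 15], "roll": 0, "grip": 0}, {"xyz": [0, 0, 15], "roll": 0, "grip": 0}, {"xyz": [0, 0, 0], "roll": 0, "grip": 0}, {"xyz": [0, 0, 0], "roll": 0, "grip": 0}]'

```text
time_s: 6.37
position: [0.4596, 0.0132, 0.0323]
tcp_rot: [[0.175, 0.985, -0.002], [0.985, -0.175, 0.001], [0.0, -0.002, -1.0]]
force: [0.7, 0.3, 0.2]
opening: 0.003
grasp_force: 0.0
```

Request:
move_arm --increments '[{"xyz": [14, 0, 0], "roll": 0, "grip": 0}, {"xyz": [12, 0, 0], "roll": 0, "grip": 0}, {"xyz": [10, 0, 0], "roll": 0, "grip": 0}, {"xyz": [10, 0, 0], "roll": 0, "grip": 0}, {"xyz": [10, 0, 0], "roll": 0, "grip": 0}]'

```text
time_s: 6.78
position: [0.4706, 0.0683, 0.0335]
tcp_rot: [[0.175, 0.984, 0.001], [0.984, -0.175, -0.0], [0.0, 0.001, -1.0]]
force: [0.4, -0.0, -0.6]
opening: 0.007
grasp_force: 0.0
```

Request:
move_arm --increments '[{"xyz": [10, 0, 0], "roll": 0, "grip": 0}, {"xyz": [10, 0, 0], "roll": 0, "grip": 0}, {"xyz": [10, 0, 0], "roll": 0, "grip": 0}, {"xyz": [10, 0, 0], "roll": 0, "grip": 0}, {"xyz": [10, 0, 0], "roll": 0, "grip": 0}]'

```text
time_s: 7.2
position: [0.4791, 0.1175, 0.0329]
tcp_rot: [[0.176, 0.984, -0.0], [0.984, -0.176, -0.0], [-0.0, -0.0, -1.0]]
force: [-0.3, 0.0, 0.5]
opening: 0.002
grasp_force: 0.0
```

```bash
python3 -c "
from look import *
run('e',('wrist','top'),('reject1',))"
```

```text
7.2 tcp [-82.1  60.8  32.9]
wrist reject1 0.65 [73.3 -2.6 41.4]; 
top reject1 0.6 [78.  -1.5 34.1]; top reject1 0.51 [-85.9  18.   39.7]; top reject1 0.44 [-27.9  -1.6  35. ];
```

View pics/e_wrist.png

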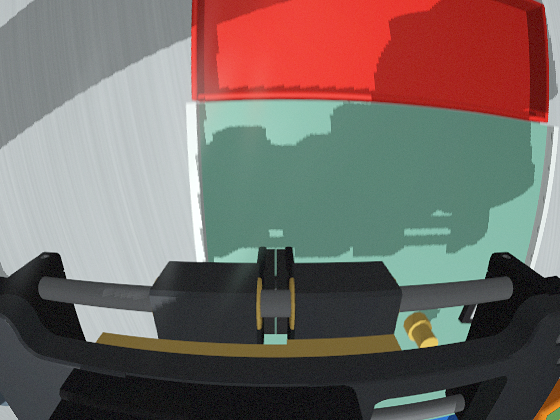

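```bash
python3 -c "
from look import *
T=np.array(bot.camera_model('wrist')['tool_from_camera']);K=np.array(bot.camera_model('wrist')['intrinsics']);print(T)
for p in ([0,0,0],[.0095,0,0],[.02,0,0],[.035,0,0],[.035,0,-.005]):
  q=np.linalg.inv(T)@[*p,1];r=np.hypot(q[0],q[1]);th=np.arctan2(r,q[2]);print(p,K[0,2]+K[0,0]*th*q[0]/r,K[1,2]+K[1,1]*th*q[1]/r)
i=cv2.imread('pics/e_top.png')[140:290,150:390];cv2.imwrite('pics/e2.png',cv2.resize(i,None,fx=3.3,fy=3.3))"
```

```text
[[ 0.  -1.  -0.3  0.1]
 [ 1.   0.   0.  -0. ]
 [-0.  -0.3  1.  -0.2]
 [ 0.   0.   0.   1. ]]
[0, 0, 0] 275.6324740527558 244.17380310996168
[0.0095, 0, 0] 275.64828169894935 230.10150894767304
[0.02, 0, 0] 275.66565991434214 214.01173737432723
[0.035, 0, 0] 275.690064858712 190.15252700548825
[0.035, 0, -0.005] 275.7024550665756 192.09402215597297
```

View pics/e2.png

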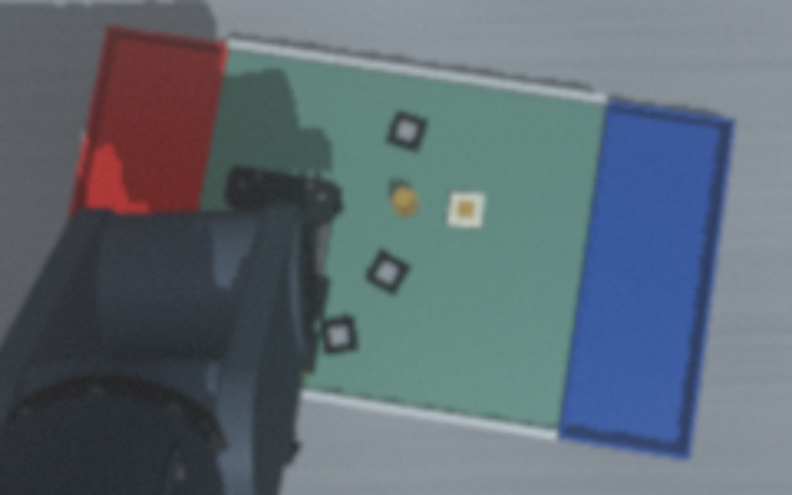

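The top view shows the package at (338,335) still in place, behind the fingers. So the fingertips sit higher than the reported 33 mm. I'll feel for the plate gently on this clear stretch.

Request:
move_arm --increments '[{"xyz": [0, 0, 1], "roll": 0, "grip": 0}, {"xyz": [0, 0, 1], "roll": 0, "grip": 0}, {"xyz": [0, 0, 1], "roll": 0, "grip": 0}, {"xyz": [0, 0, 0], "roll": 0, "grip": 0}]'

```text
time_s: 7.73
position: [0.4788, 0.1161, 0.0297]
tcp_rot: [[0.177, 0.984, -0.001], [0.984, -0.177, -0.0], [-0.0, -0.001, -1.0]]
force: [-1.6, -0.3, -0.2]
opening: 0.004
grasp_force: 0.0
```

Request:
move_arm --increments '[{"xyz": [0, 0, 1], "roll": 0, "grip": 0}, {"xyz": [0, 0, 1], "roll": 0, "grip": 0}, {"xyz": [0, 0, 0], "roll": 0, "grip": 0}]'

```text
time_s: 7.98
position: [0.4788, 0.1164, 0.0278]
tcp_rot: [[0.176, 0.984, -0.0], [0.984, -0.176, 0.0], [-0.0, -0.0, -1.0]]
force: [0.0, -0.5, -1.0]
opening: 0.006
grasp_force: 0.0
```

Request:
move_arm --increments '[{"xyz": [0, 0, 1], "roll": 0, "grip": 0}, {"xyz": [0, 0, 1], "roll": 0, "grip": 0}, {"xyz": [0, 0, 0], "roll": 0, "grip": 0}]'

```text
time_s: 8.23
position: [0.4789, 0.1165, 0.0258]
tcp_rot: [[0.176, 0.984, -0.0], [0.984, -0.176, -0.0], [-0.0, -0.0, -1.0]]
force: [-0.8, 0.4, -1.0]
opening: 0.002
grasp_force: 0.0
```

Request:
move_arm --increments '[{"xyz": [0, 0, 1], "roll": 0, "grip": 0}, {"xyz": [0, 0, 1], "roll": 0, "grip": 0}, {"xyz": [0, 0, 0], "roll": 0, "grip": 0}]'

```text
time_s: 8.48
position: [0.4788, 0.1166, 0.0238]
tcp_rot: [[0.176, 0.984, -0.0], [0.984, -0.176, 0.0], [-0.0, -0.0, -1.0]]
force: [0.6, 0.5, 0.4]
opening: 0.007
grasp_force: 0.0
```

Request:
move_arm --increments '[{"xyz": [0, 0, 1], "roll": 0, "grip": 0}, {"xyz": [0, 0, 1], "roll": 0, "grip": 0}, {"xyz": [0, 0, 0], "roll": 0, "grip": 0}]'

```text
time_s: 8.73
position: [0.4789, 0.1165, 0.0218]
tcp_rot: [[0.176, 0.984, -0.0], [0.984, -0.176, 0.0], [-0.0, -0.0, -1.0]]
force: [-0.1, -0.5, 0.3]
opening: 0.005
grasp_force: 0.0
```

Request:
move_arm --increments '[{"xyz": [0, 0, 1], "roll": 0, "grip": 0}, {"xyz": [0, 0, 1], "roll": 0, "grip": 0}, {"xyz": [0, 0, 0], "roll": 0, "grip": 0}]'

```text
time_s: 8.98
position: [0.4789, 0.1165, 0.0198]
tcp_rot: [[0.176, 0.984, -0.0], [0.984, -0.176, -0.0], [-0.0, -0.0, -1.0]]
force: [0.2, 0.3, -0.4]
opening: 0.003
grasp_force: 0.0
```

```bash
python3 -c "
from look import *
p,d=bot.capture('wrist');cv2.imwrite('pics/f.png',p[:,:,::-1])
s=bot.read_state();print(s['force'],s['position'])
np.set_printoptions(precision=4)
T=np.array(bot.camera_model('wrist')['tool_from_camera']);K=np.array(bot.camera_model('wrist')['intrinsics'])
def tw(u,v):
  x=(u-K[0,2])/K[0,0];y=(v-K[1,2])/K[1,1];th=np.hypot(x,y);z=d[v,u]
  return (T@[x/th*np.tan(th)*z,y/th*np.tan(th)*z,z,1])[:3]*1000
for u in (264,287):
  for v in (235,240,244,247,249,251,254,258,262,270): print(u,v,tw(u,v))
"
```

```text
[ 0.2 -0.8 -0.3] [0.5 0.1 0. ]
264 235 [ 10.2256  -6.9106 -10.4121]
264 240 [ 6.8133 -6.9663 -9.8703]
264 244 [ 3.9868 -7.0168 -9.3073]
264 247 [ 11.3075  -6.2332 -31.0154]
264 249 [ 10.0044  -6.2591 -30.6904]
264 251 [ 10.2473  -6.1539 -33.8845]
264 254 [ 10.1312  -6.0414 -37.4474]
264 258 [ 10.1525  -5.8847 -42.3578]
264 262 [ 10.1292  -5.7401 -46.924 ]
264 270 [  9.3938  -5.5246 -54.0569]
287 235 [ 10.2406   6.7076 -10.432 ]
287 240 [ 6.3206  6.8199 -8.6285]
287 244 [ 4.2743  6.8012 -9.9795]
287 247 [ 10.4181   6.0766 -28.9217]
287 249 [ 10.3018   5.9958 -31.3596]
287 251 [ 10.199    5.9162 -33.7614]
287 254 [ 10.6287   5.7497 -38.5314]
287 258 [ 10.3939   5.6077 -42.861 ]
287 262 [  9.7753   5.5057 -46.1811]
287 270 [  8.7035   5.3049 -52.7049]
```

```bash
python3 -c "
from look import *
p,d=bot.capture('wrist')
np.set_printoptions(precision=0)
T=np.array(bot.camera_model('wrist')['tool_from_camera']);K=np.array(bot.camera_model('wrist')['intrinsics'])
V,U=np.mgrid[0:420,0:560];x=(U-K[0,2])/K[0,0];y=(V-K[1,2])/K[1,1];th=np.hypot(x,y)+1e-9;t=np.tan(th)/th
P=np.stack([x*t*d,y*t*d,d,np.ones_like(d)],-1)@T.T*1000
for u,v in [(180,258),(180,264),(180,275),(180,300),(230,262),(230,275),(240,300),(230,320),(275,300),(262,300),(250,300),(275,330),(100,285),(50,260),(40,300),(100,300),(370,280),(500,260),(520,280)]: print(u,v,P[v,u,:3],p[v,u])
for lo,hi in [(0,14),(14,20),(20,40),(40,60),(60,80),(80,110)]:
  m=(abs(P[...,1])>lo)&(abs(P[...,1])<hi)&(d>.01)&(P[...,0]<40)&(P[...,0]>-60)&(P[...,2]<-13)
  print(lo,hi,m.sum(),np.percentile(P[m][:,2],[50,90,99,100]) if m.any() else '')
"
```

```text
180 258 [-21. -70.  21.] [197 204 204]
180 264 [  37.  -29. -106.] [41 42 43]
180 275 [  37.  -27. -112.] [39 42 42]
180 300 [  35.  -25. -121.] [39 41 45]
230 262 [  37.  -14. -103.] [111 154 138]
230 275 [  37.  -13. -111.] [43 45 45]
240 300 [  36.   -9. -122.] [49 54 53]
230 320 [  29.  -12. -121.] [47 50 55]
275 300 [  31.   -0. -114.] [78 82 84]
262 300 [  31.   -4. -114.] [79 80 84]
250 300 [  36.   -7. -122.] [44 48 48]
275 330 [-61.  -0.  -9.] [101 142 126]
100 285 [  32.  -54. -112.] [65 68 70]
50 260 [  36.  -79. -105.] [12 19 11]
40 300 [  25.  -80. -115.] [20 12 18]
100 300 [  29.  -53. -116.] [83 87 89]
370 280 [  37.   26. -114.] [34 33 36]
500 260 [  36.   78. -105.] [24 19 26]
520 280 [  35.   78. -118.] [16 10 19]
0 14 18507 [-125. -101.  -34.  -16.]
14 20 7177 [-124. -114. -104. -102.]
20 40 18801 [-131. -114. -104. -102.]
40 60 11451 [-134. -111.  -16.  -13.]
60 80 18990 [-134. -108. -100.  -97.]
80 110 3837 [-140. -109.  -98.  -13.]
```

The depth picture puts the real fingertips, and the gripper body too, about 28 mm short of the reported TCP. The tip is therefore near z=48 mm now. I'll go on feeling for the plate.

Request:
move_arm --increments '[{"xyz": [0, 0, 4], "roll": 0, "grip": 0}, {"xyz": [0, 0, 4], "roll": 0, "grip": 0}, {"xyz": [0, 0, 2], "roll": 0, "grip": 0}, {"xyz": [0, 0, 0], "roll": 0, "grip": 0}]'

```text
time_s: 9.42
position: [0.4785, 0.1165, 0.0093]
tcp_rot: [[0.176, 0.984, -0.001], [0.984, -0.176, -0.0], [-0.0, -0.001, -1.0]]
force: [-1.1, 0.3, -0.7]
opening: 0.006
grasp_force: 0.0
```

Request:
move_arm --increments '[{"xyz": [0, 0, 1], "roll": 0, "grip": 0}, {"xyz": [0, 0, 1], "roll": 0, "grip": 0}, {"xyz": [0, 0, 0], "roll": 0, "grip": 0}]'

```text
time_s: 9.67
position: [0.4789, 0.1165, 0.0078]
tcp_rot: [[0.176, 0.984, -0.0], [0.984, -0.176, -0.0], [-0.0, -0.0, -1.0]]
force: [-0.0, -0.2, -0.3]
opening: 0.007
grasp_force: 0.0
```

```bash
cat > tip.py <<'E'
from look import *
np.set_printoptions(precision=1)
p,d=bot.capture('wrist');z0=bot.read_state()['position'][2]*1000
T=np.array(bot.camera_model('wrist')['tool_from_camera']);K=np.array(bot.camera_model('wrist')['intrinsics'])
V,U=np.mgrid[0:420,0:560];x=(U-K[0,2])/K[0,0];y=(V-K[1,2])/K[1,1];th=np.hypot(x,y)+1e-9;t=np.tan(th)/th
P=np.stack([x*t*d,y*t*d,d,np.ones_like(d)],-1)@T.T*1000
for v in range(225,256,2): print(v,P[v,264,:3],z0-P[v,264,2],p[v,264])
E
python3 tip.py
```

```text
225 [ 20.5  -6.4 -21.9] 29.771035702863593 [ 92 135 120]
227 [ 19.5  -6.4 -22.3] 30.158143903017788 [ 92 133 118]
229 [ 18.1  -6.5 -21.7] 29.600466376389903 [ 93 134 119]
231 [ 16.9  -6.5 -21.7] 29.547575788355758 [ 91 134 120]
233 [ 15.7  -6.5 -21.5] 29.351275163940834 [ 93 133 120]
235 [ 14.3  -6.5 -21. ] 28.84959584078627 [ 91 133 118]
237 [ 13.4  -6.5 -21.9] 29.772294451149087 [ 89 131 116]
239 [ 12.   -6.5 -21.1] 29.036428468917848 [ 89 131 116]
241 [ 11.2  -6.5 -22.1] 30.03965260978194 [ 92 134 119]
243 [  9.6  -6.6 -21.2] 29.14016641635466 [ 94 134 120]
245 [  8.6  -6.6 -21.9] 29.826839713530028 [ 89 132 116]
247 [ 10.1  -6.3 -28.3] 36.175193300620684 [27 36 31]
249 [ 10.3  -6.2 -31.5] 39.34731064350435 [37 45 38]
251 [ 10.4  -6.1 -34.2] 42.053313093037744 [33 38 32]
253 [  79.4   -0.3 -190.2] 198.09290492662817 [23 33 28]
255 [ 10.1  -6.  -38.6] 46.49689974304044 [30 33 36]
```

Tip is about 28 mm above the reported TCP, so a reported z of 5 mm puts it roughly 3 mm above the plate. I'll lift, go back behind the package and go down to that height.

Request:
move_arm --increments '[{"xyz": [0, 0, -20], "roll": 0, "grip": 0}, {"xyz": [0, 0, -20], "roll": 0, "grip": 0}, {"xyz": [-35, 0, 0], "roll": 0, "grip": 0}, {"xyz": [-35, 0, 0], "roll": 0, "grip": 0}, {"xyz": [-30, 0, 0], "roll": 0, "grip": 0}]'

```text
time_s: 10.13
position: [0.4615, 0.0171, 0.0486]
tcp_rot: [[0.174, 0.985, 0.002], [0.985, -0.174, -0.001], [-0.0, 0.002, -1.0]]
force: [0.4, -0.5, 0.2]
opening: 0.005
grasp_force: 0.0
```

Request:
move_arm --increments '[{"xyz": [0, 0, 0], "roll": 0, "grip": 0}, {"xyz": [0, 0, 15], "roll": 0, "grip": 0}, {"xyz": [0, 0, 15], "roll": 0, "grip": 0}, {"xyz": [0, 0, 8], "roll": 0, "grip": 0}, {"xyz": [0, 0, 0], "roll": 0, "grip": 0}]'

```text
time_s: 10.55
position: [0.4603, 0.0186, 0.0087]
tcp_rot: [[0.176, 0.984, -0.003], [0.984, -0.176, 0.001], [0.0, -0.003, -1.0]]
force: [-0.2, 0.9, 0.5]
opening: 0.008
grasp_force: 0.0
```

Request:
move_arm --increments '[{"xyz": [0, 0, 2], "roll": 0, "grip": 0}, {"xyz": [0, 0, 0], "roll": 0, "grip": 0}]'

```text
time_s: 10.72
position: [0.4615, 0.0185, 0.008]
tcp_rot: [[0.175, 0.984, 0.0], [0.984, -0.175, 0.0], [0.0, 0.0, -1.0]]
force: [-0.2, 0.0, 0.5]
opening: 0.009
grasp_force: 0.0
```

Request:
move_arm --increments '[{"xyz": [10, 0, 0], "roll": 0, "grip": 0}, {"xyz": [10, 0, 0], "roll": 0, "grip": 0}, {"xyz": [10, 0, 0], "roll": 0, "grip": 0}, {"xyz": [10, 0, 0], "roll": 0, "grip": 0}, {"xyz": [10, 0, 0], "roll": 0, "grip": 0}]'

```text
time_s: 11.13
position: [0.4703, 0.0685, 0.0084]
tcp_rot: [[0.175, 0.985, 0.0], [0.985, -0.175, -0.001], [-0.0, 0.0, -1.0]]
force: [-0.2, -2.9, 4.5]
opening: 0.003
grasp_force: 2.2
```

```bash
python3 -c "
from look import *
run('g',('wrist','top'),('reject1',))"; python3 tip.py | tail -7
```

```text
11.13 tcp [-82.3  10.9   8.4]
wrist reject1 0.82 [-81.   37.2  39.5]; wrist reject1 0.67 [86.8 10.7 39.9]; 
top reject1 0.44 [82.4 -1.5 35.3]; 
243 [ 12.6  -6.3 -28.7] 36.82784225338125 [38 50 45]
245 [ 11.4  -6.3 -28.5] 36.66994262844551 [42 50 50]
247 [ 10.3  -6.3 -28.7] 36.875802788962034 [28 39 34]
249 [ 10.5  -6.2 -31.9] 40.09582990340026 [37 41 34]
251 [ 10.8  -6.1 -35.1] 43.243004550271976 [26 31 30]
253 [ 10.2  -6.1 -36.3] 44.438543216298996 [25 32 28]
255 [ 10.   -6.  -38.4] 46.60428117177503 [30 36 37]
```

Now it is pushing the package (at u≈37), but the tip is only just below the package top. I'll back off, drop 3 mm and push on.

Request:
move_arm --increments '[{"xyz": [-12, 0, 0], "roll": 0, "grip": 0}, {"xyz": [0, 0, 0], "roll": 0, "grip": 0}, {"xyz": [0, 0, 2], "roll": 0, "grip": 0}, {"xyz": [0, 0, 2], "roll": 0, "grip": 0}, {"xyz": [0, 0, 0], "roll": 0, "grip": 0}]'

```text
time_s: 11.8
position: [0.4677, 0.0555, 0.0034]
tcp_rot: [[0.177, 0.984, -0.001], [0.984, -0.177, 0.0], [0.0, -0.001, -1.0]]
force: [-0.3, -1.2, -0.2]
opening: 0.007
grasp_force: 0.0
```

Request:
move_arm --increments '[{"xyz": [10, 0, 0], "roll": 0, "grip": 0}, {"xyz": [10, 0, 0], "roll": 0, "grip": 0}, {"xyz": [10, 0, 0], "roll": 0, "grip": 0}, {"xyz": [10, 0, 0], "roll": 0, "grip": 0}, {"xyz": [10, 0, 0], "roll": 0, "grip": 0}]'

```text
time_s: 12.22
position: [0.477, 0.1063, 0.004]
tcp_rot: [[0.175, 0.985, 0.0], [0.985, -0.175, 0.0], [0.0, 0.0, -1.0]]
force: [-0.2, -0.3, -0.3]
opening: 0.005
grasp_force: 0.0
```

```bash
python3 -c "
from look import *
run('g2',('wrist',),('reject1',))"; python3 tip.py | tail -9
```

```text
12.22 tcp [-82.2  49.3   4. ]
wrist reject1 0.57 [-79.1  76.   37.7]; 
239 [ 16.6  -6.1 -32.9] 36.885240232411604 [42 54 50]
241 [ 15.4  -6.1 -32.7] 36.68258116129069 [44 53 49]
243 [ 14.2  -6.2 -32.5] 36.54179413457073 [45 55 53]
245 [ 13.   -6.2 -32.4] 36.350526682286194 [40 48 44]
247 [ 10.2  -6.3 -28.4] 32.35168524147491 [27 40 38]
249 [ 10.   -6.3 -30.6] 34.570979572579176 [23 31 33]
251 [ 10.   -6.2 -33.3] 37.26243197292989 [31 34 32]
253 [ 10.8  -6.  -37.7] 41.68442898288094 [32 35 34]
255 [ 10.2  -6.  -38.9] 42.89891776931215 [25 30 28]
```

View pics/g2_wrist.png

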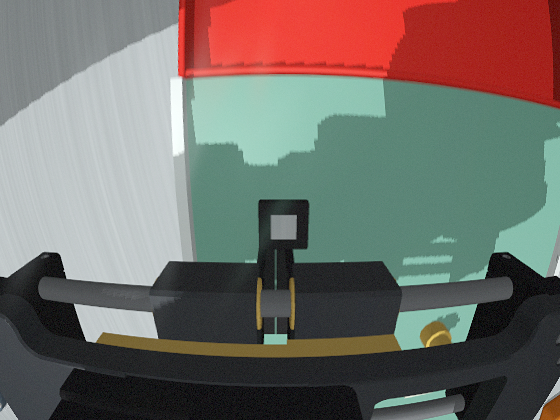

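The package now sits square against the fingertips at (283,222). Pushing it over the edge.

Request:
move_arm --increments '[{"xyz": [10, 0, 0], "roll": 0, "grip": 0}, {"xyz": [10, 0, 0], "roll": 0, "grip": 0}, {"xyz": [10, 0, 0], "roll": 0, "grip": 0}, {"xyz": [10, 0, 0], "roll": 0, "grip": 0}, {"xyz": [10, 0, 0], "roll": 0, "grip": 0}]'

```text
time_s: 12.78
position: [0.4858, 0.155, 0.0039]
tcp_rot: [[0.176, 0.984, 0.0], [0.984, -0.176, 0.0], [0.0, 0.0, -1.0]]
force: [-0.4, -0.4, 0.1]
opening: 0.005
grasp_force: 0.1
```

Request:
move_arm --increments '[{"xyz": [10, 0, 0], "roll": 0, "grip": 0}, {"xyz": [10, 0, 0], "roll": 0, "grip": 0}, {"xyz": [10, 0, 0], "roll": 0, "grip": 0}, {"xyz": [10, 0, 0], "roll": 0, "grip": 0}, {"xyz": [10, 0, 0], "roll": 0, "grip": 0}]'

```text
time_s: 13.2
position: [0.4946, 0.2043, 0.0039]
tcp_rot: [[0.176, 0.984, 0.0], [0.984, -0.176, 0.0], [0.0, 0.0, -1.0]]
force: [-0.2, -0.8, 0.3]
opening: 0.005
grasp_force: 0.0
```

Request:
move_arm --increments '[{"xyz": [10, 0, 0], "roll": 0, "grip": 0}, {"xyz": [8, 0, 0], "roll": 0, "grip": 0}, {"xyz": [0, 0, 0], "roll": 0, "grip": 0}]'

```text
time_s: 13.45
position: [0.4983, 0.2226, 0.004]
tcp_rot: [[0.175, 0.985, 0.001], [0.985, -0.175, 0.001], [0.001, 0.001, -1.0]]
force: [0.3, 0.4, -0.3]
opening: 0.008
grasp_force: 0.0
```

```bash
python3 -c "
from look import *
run('i',('wrist','scene'),('reject1',))"
```

```text
13.45 tcp [-81.3 167.5   4. ]
wrist reject1 0.75 [-78.5 186.7  10.3]; wrist reject1 0.39 [73.1  5.7 38.2]; 
scene reject1 0.43 [-72.4 182.5  14.6]; scene reject1 0.41 [85.9 -1.9 37.7];
```

First one is in the bin. Next is the middle lane (-29).

Request:
move_arm --increments '[{"xyz": [0, 0, -25], "roll": 0, "grip": 0}, {"xyz": [0, 0, -25], "roll": 0, "grip": 0}, {"xyz": [-36, 9, 0], "roll": 0, "grip": 0}, {"xyz": [-36, 9, 0], "roll": 0, "grip": 0}, {"xyz": [-36, 9, 0], "roll": 0, "grip": 0}]'

```text
time_s: 14.07
position: [0.5053, 0.1087, 0.0547]
tcp_rot: [[0.174, 0.985, 0.001], [0.985, -0.174, -0.0], [0.0, 0.001, -1.0]]
force: [0.4, -0.5, -0.1]
opening: 0.004
grasp_force: 0.0
```

Request:
move_arm --increments '[{"xyz": [-36, 9, 0], "roll": 0, "grip": 0}, {"xyz": [-36, 9, 0], "roll": 0, "grip": 0}, {"xyz": [-36, 9, 0], "roll": 0, "grip": 0}, {"xyz": [0, 0, 0], "roll": 0, "grip": 0}, {"xyz": [0, 0, 0], "roll": 0, "grip": 0}]'

```text
time_s: 14.48
position: [0.5129, -0.0039, 0.054]
tcp_rot: [[0.182, 0.983, 0.0], [0.983, -0.182, -0.0], [0.0, 0.0, -1.0]]
force: [0.7, -0.3, -0.0]
opening: 0.002
grasp_force: 0.0
```

```bash
python3 -c "
from look import *
run('j',('wrist',),('reject1','passed','adapter'))"
```

```text
14.48 tcp [-27.9 -53.   54. ]
wrist reject1 0.77 [81.2 -1.5 39.4]; wrist reject1 0.65 [-30.5  -3.8  37.5]; 
wrist passed 0.92 [ 23.4 -55.4  39.5]; 
wrist adapter 0.6 [22.6 -8.3 56. ];
```

Request:
move_arm --increments '[{"xyz": [0, -1, 15], "roll": 0, "grip": 0}, {"xyz": [0, 0, 15], "roll": 0, "grip": 0}, {"xyz": [0, 0, 12], "roll": 0, "grip": 0}, {"xyz": [0, 0, 8], "roll": 0, "grip": 0}, {"xyz": [0, 0, 0], "roll": 0, "grip": 0}]'

```text
time_s: 15.1
position: [0.5108, 0.0003, 0.0027]
tcp_rot: [[0.174, 0.985, -0.003], [0.985, -0.174, 0.001], [0.0, -0.003, -1.0]]
force: [0.4, -0.2, 0.4]
opening: 0.003
grasp_force: 0.0
```

Request:
move_arm --increments '[{"xyz": [0, 0, 0], "roll": 0, "grip": 0}]'

```text
time_s: 15.18
position: [0.5114, -0.0002, 0.0037]
tcp_rot: [[0.175, 0.985, -0.001], [0.985, -0.175, 0.0], [0.0, -0.001, -1.0]]
force: [-0.0, 0.2, -0.1]
opening: 0.004
grasp_force: 0.0
```

Request:
move_arm --increments '[{"xyz": [10, 0, 0], "roll": 0, "grip": 0}, {"xyz": [10, 0, 0], "roll": 0, "grip": 0}, {"xyz": [10, 0, 0], "roll": 0, "grip": 0}, {"xyz": [10, 0, 0], "roll": 0, "grip": 0}, {"xyz": [10, 0, 0], "roll": 0, "grip": 0}]'

```text
time_s: 15.6
position: [0.5209, 0.0495, 0.0043]
tcp_rot: [[0.175, 0.985, 0.001], [0.985, -0.175, -0.0], [0.0, 0.001, -1.0]]
force: [0.6, -0.3, 0.3]
opening: 0.002
grasp_force: 0.2
```

Request:
move_arm --increments '[{"xyz": [10, 0, 0], "roll": 0, "grip": 0}, {"xyz": [10, 0, 0], "roll": 0, "grip": 0}, {"xyz": [10, 0, 0], "roll": 0, "grip": 0}, {"xyz": [10, 0, 0], "roll": 0, "grip": 0}, {"xyz": [10, 0, 0], "roll": 0, "grip": 0}]'

```text
time_s: 16.02
position: [0.5295, 0.0984, 0.0039]
tcp_rot: [[0.176, 0.984, -0.0], [0.984, -0.176, -0.0], [-0.0, -0.0, -1.0]]
force: [0.0, 0.4, 0.7]
opening: 0.005
grasp_force: 0.2
```

```bash
python3 -c "
from look import *
run('k',('wrist',),('reject1','adapter'))"
```

```text
16.02 tcp [-29.2  50.6   3.9]
wrist reject1 0.95 [80.5  3.2 36.6]; wrist reject1 0.77 [-78.1 182.8  12.6]; wrist reject1 0.62 [-34.5  75.8  38.7];
```

Request:
move_arm --increments '[{"xyz": [10, 0, 0], "roll": 0, "grip": 0}, {"xyz": [10, 0, 0], "roll": 0, "grip": 0}, {"xyz": [10, 0, 0], "roll": 0, "grip": 0}, {"xyz": [10, 0, 0], "roll": 0, "grip": 0}, {"xyz": [10, 0, 0], "roll": 0, "grip": 0}]'

```text
time_s: 16.58
position: [0.5384, 0.1476, 0.0039]
tcp_rot: [[0.176, 0.984, 0.0], [0.984, -0.176, 0.0], [0.0, 0.0, -1.0]]
force: [-0.9, -0.9, 0.7]
opening: 0.005
grasp_force: 0.0
```

Request:
move_arm --increments '[{"xyz": [10, 0, 0], "roll": 0, "grip": 0}, {"xyz": [10, 0, 0], "roll": 0, "grip": 0}, {"xyz": [10, 0, 0], "roll": 0, "grip": 0}, {"xyz": [10, 0, 0], "roll": 0, "grip": 0}, {"xyz": [10, 0, 0], "roll": 0, "grip": 0}]'

```text
time_s: 17.0
position: [0.5471, 0.1969, 0.004]
tcp_rot: [[0.176, 0.984, 0.0], [0.984, -0.176, 0.0], [0.0, 0.0, -1.0]]
force: [1.0, -0.2, -0.2]
opening: 0.004
grasp_force: 0.0
```

Request:
move_arm --increments '[{"xyz": [10, 0, 0], "roll": 0, "grip": 0}, {"xyz": [8, 0, 0], "roll": 0, "grip": 0}, {"xyz": [0, 0, 0], "roll": 0, "grip": 0}]'

```text
time_s: 17.25
position: [0.5507, 0.2153, 0.004]
tcp_rot: [[0.175, 0.985, 0.001], [0.985, -0.175, 0.001], [0.001, 0.001, -1.0]]
force: [0.1, -0.5, -0.1]
opening: 0.002
grasp_force: 0.0
```

```bash
python3 -c "
from look import *
run('l',('wrist','scene'),('reject1','adapter'))"
```

```text
17.25 tcp [-28.5 169.4   4. ]
wrist reject1 0.95 [-78.1 187.2  11.5]; wrist reject1 0.75 [-34.8 186.5  11.8]; 

scene reject1 0.55 [89.2 -0.3 37.8]; 
scene adapter 0.53 [ 30.3 -16.8  45.5];
```

Two are in the bin. Last one: lane +83, raised well clear of the adapter.

Request:
move_arm --increments '[{"xyz": [0, 0, -30], "roll": 0, "grip": 0}, {"xyz": [0, 0, -30], "roll": 0, "grip": 0}, {"xyz": [-31, 16, 0], "roll": 0, "grip": 0}, {"xyz": [-31, 16, 0], "roll": 0, "grip": 0}, {"xyz": [-31, 16, 0], "roll": 0, "grip": 0}]'

```text
time_s: 17.97
position: [0.5815, 0.1125, 0.0649]
tcp_rot: [[0.175, 0.985, 0.002], [0.985, -0.175, -0.0], [0.0, 0.002, -1.0]]
force: [-1.0, -0.2, 1.0]
opening: 0.008
grasp_force: 0.0
```

Request:
move_arm --increments '[{"xyz": [-31, 16, 0], "roll": 0, "grip": 0}, {"xyz": [-31, 16, 0], "roll": 0, "grip": 0}, {"xyz": [-31, 16, 0], "roll": 0, "grip": 0}, {"xyz": [-31, 16, 0], "roll": 0, "grip": 0}, {"xyz": [0, 0, 0], "roll": 0, "grip": 0}]'

```text
time_s: 18.38
position: [0.6256, -0.0274, 0.0644]
tcp_rot: [[0.182, 0.983, 0.005], [0.983, -0.182, -0.003], [-0.002, 0.006, -1.0]]
force: [0.2, -0.3, 0.8]
opening: -0.004
grasp_force: 0.0
```

```bash
python3 -c "
from look import *
run('m',('wrist',),('reject1','passed','adapter'))"
```

```text
18.38 tcp [ 87.2 -56.7  64.4]
wrist reject1 0.61 [80.4 -2.  36.3]; 
wrist passed 0.91 [ 26.1 -56.4  40.9]; 
wrist adapter 0.64 [ 26.7 -59.5  38.4];
```

Request:
move_arm --increments '[{"xyz": [0, -4, 15], "roll": 0, "grip": 0}, {"xyz": [0, 0, 15], "roll": 0, "grip": 0}, {"xyz": [0, 0, 15], "roll": 0, "grip": 0}, {"xyz": [0, 0, 10], "roll": 0, "grip": 0}, {"xyz": [0, 0, 0], "roll": 0, "grip": 0}]'

```text
time_s: 19.0
position: [0.6158, -0.0172, 0.0067]
tcp_rot: [[0.174, 0.985, -0.005], [0.985, -0.174, 0.001], [0.0, -0.005, -1.0]]
force: [0.3, -0.6, -0.3]
opening: 0.004
grasp_force: 0.0
```

Request:
move_arm --increments '[{"xyz": [0, 0, 3], "roll": 0, "grip": 0}, {"xyz": [0, 0, 0], "roll": 0, "grip": 0}]'

```text
time_s: 19.17
position: [0.6183, -0.0185, 0.0061]
tcp_rot: [[0.175, 0.985, 0.0], [0.985, -0.175, 0.0], [0.0, 0.0, -1.0]]
force: [-0.1, -0.4, 0.4]
opening: 0.006
grasp_force: 0.0
```

Request:
move_arm --increments '[{"xyz": [0, 3.5, 2], "roll": 0, "grip": 0}, {"xyz": [0, 0, 0], "roll": 0, "grip": 0}, {"xyz": [10, 0, 0], "roll": 0, "grip": 0}, {"xyz": [10, 0, 0], "roll": 0, "grip": 0}, {"xyz": [10, 0, 0], "roll": 0, "grip": 0}]'

```text
time_s: 19.58
position: [0.6273, 0.0107, 0.0043]
tcp_rot: [[0.176, 0.984, 0.0], [0.984, -0.176, 0.0], [0.0, 0.0, -1.0]]
force: [-0.0, -0.2, -0.4]
opening: 0.004
grasp_force: 0.1
```

Request:
move_arm --increments '[{"xyz": [10, 0, 0], "roll": 0, "grip": 0}, {"xyz": [10, 0, 0], "roll": 0, "grip": 0}, {"xyz": [10, 0, 0], "roll": 0, "grip": 0}, {"xyz": [10, 0, 0], "roll": 0, "grip": 0}, {"xyz": [10, 0, 0], "roll": 0, "grip": 0}]'

```text
time_s: 20.0
position: [0.6359, 0.0603, 0.0039]
tcp_rot: [[0.176, 0.984, -0.0], [0.984, -0.176, -0.0], [-0.0, -0.0, -1.0]]
force: [0.5, 0.2, 0.4]
opening: 0.004
grasp_force: 0.2
```

```bash
python3 -c "
from look import *
run('n',('wrist',),('reject1','adapter'))"
```

```text
20.0 tcp [82.2 31.4  3.9]
wrist reject1 0.82 [-33.3 184.   10.9]; wrist reject1 0.6 [-75.2 184.6  12.6]; wrist reject1 0.59 [80.5 59.1 38.6];
```

136 mm to go.

Request:
move_arm --increments '[{"xyz": [10, 0, 0], "roll": 0, "grip": 0}, {"xyz": [10, 0, 0], "roll": 0, "grip": 0}, {"xyz": [10, 0, 0], "roll": 0, "grip": 0}, {"xyz": [10, 0, 0], "roll": 0, "grip": 0}, {"xyz": [10, 0, 0], "roll": 0, "grip": 0}]'

```text
time_s: 20.57
position: [0.6448, 0.1093, 0.004]
tcp_rot: [[0.176, 0.984, 0.0], [0.984, -0.176, 0.0], [0.0, 0.0, -1.0]]
force: [-0.1, -0.5, 0.2]
opening: 0.003
grasp_force: 0.0
```

Request:
move_arm --increments '[{"xyz": [10, 0, 0], "roll": 0, "grip": 0}, {"xyz": [10, 0, 0], "roll": 0, "grip": 0}, {"xyz": [10, 0, 0], "roll": 0, "grip": 0}, {"xyz": [10, 0, 0], "roll": 0, "grip": 0}, {"xyz": [10, 0, 0], "roll": 0, "grip": 0}]'

```text
time_s: 20.98
position: [0.6535, 0.1585, 0.004]
tcp_rot: [[0.176, 0.984, 0.0], [0.984, -0.176, -0.0], [-0.0, 0.0, -1.0]]
force: [0.2, 0.3, -0.6]
opening: 0.005
grasp_force: 0.1
```

Request:
move_arm --increments '[{"xyz": [10, 0, 0], "roll": 0, "grip": 0}, {"xyz": [10, 0, 0], "roll": 0, "grip": 0}, {"xyz": [10, 0, 0], "roll": 0, "grip": 0}, {"xyz": [7, 0, 0], "roll": 0, "grip": 0}, {"xyz": [0, 0, 0], "roll": 0, "grip": 0}]'

```text
time_s: 21.4
position: [0.6602, 0.1957, 0.004]
tcp_rot: [[0.175, 0.985, 0.001], [0.985, -0.175, 0.001], [0.001, 0.001, -1.0]]
force: [0.5, -0.8, 0.0]
opening: 0.005
grasp_force: 0.0
```

Request:
move_arm --increments '[{"xyz": [0, 0, -30], "roll": 0, "grip": 0}, {"xyz": [0, 0, -40], "roll": 0, "grip": 0}, {"xyz": [0, 0, -40], "roll": 0, "grip": 0}, {"xyz": [0, 0, -40], "roll": 0, "grip": 0}, {"xyz": [0, 0, 0], "roll": 0, "grip": 0}]'

```text
time_s: 21.82
position: [0.6661, 0.1944, 0.164]
tcp_rot: [[0.176, 0.984, 0.018], [0.984, -0.176, 0.002], [0.005, 0.017, -1.0]]
force: [0.8, 0.4, 1.2]
opening: 0.003
grasp_force: 0.0
```

```bash
python3 -c "
from look import *
run('o',('wrist','scene','top'),('reject1','adapter','passed'))
i=cv2.imread('pics/o_scene.png')[130:300,170:420]
cv2.imwrite('pics/o.png',cv2.resize(i,(750,510)))"
```

```text
21.82 tcp [ 88.8 168.8 164. ]
wrist reject1 0.78 [-33.2 185.5  10. ]; wrist reject1 0.72 [ 79.4 186.4  15. ]; wrist reject1 0.64 [-78.  186.6  13.9]; 
wrist adapter 0.64 [  7.2 369.9  22.7]; wrist adapter 0.27 [ 84.  187.9  11.1]; 

scene reject1 0.57 [-27.8 179.7   6.7]; 

scene passed 0.73 [  -4.5 -501.8    9.6]; 
top reject1 0.51 [ 76.2 185.   12.2]; 
top adapter 0.66 [-7.1 -2.4 34. ]; top adapter 0.36 [ 21.8 -12.6  56.5]; 
top passed 0.52 [ 30.2 -58.   39.1];
```

View pics/o.png

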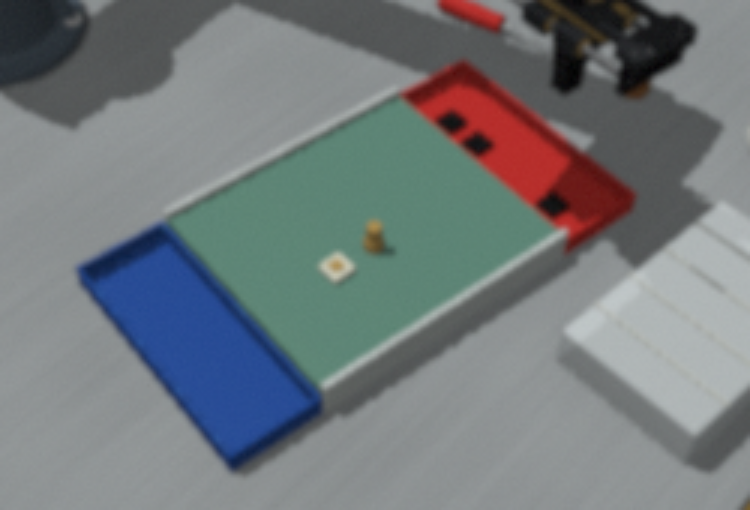

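All three black packages are in the red bin, at (452,122), (478,143) and (553,205). The white package at (337,267) and the adapter at (374,237) are unmoved, and the arm is clear.

```bash
python3 -c "
from rig import bot
print(bot.hand_in())"
```

```text
the job is handed in; nothing more can be done
None
```

I swept all three black packages off the plate into the red bin and handed the job in at about 22 s; the white package and brass adapter are still in place on the plate, and the arm stayed clear of the other things on the bench.

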